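# Clip the cordless polisher into its tilted spring holder

## Task

Pick the cordless polisher up off the bench and press it into the two orange spring clips of the tilted bar on the stand, nose towards the low end of the bar and its square blue grip centred between the clips. Press both necks fully home in their clips, gently, without forcing the holder or changing the tilt that the bar is set to, and let go. Leave the bottle, the jar and the parts tray alone.

Things in the scene. Friction and masses are not known exactly. Their poses are not given: they have to be found in the camera images.
- polisher: Cordless polishing handpiece, 178 mm long, about 0.16 kg (varies by a third), loose on the bench on either side of the stand, nose roughly towards the robot. Origin on its axis, in the middle of the blue square grip (26 x 26 mm, 50 mm long) on which it rests, 13 mm above the bench. x runs along it, nose at -x, tail at +x; y level, z up. Beyond the grip are two white necks.
- nose_neck (a point): Point on the polisher's axis 44 mm from its origin towards the nose, to go in the low clip. The round white neck here is 18 mm in diameter, from 25 to 65 mm from the origin; beyond it a steel nose cone 23 mm in diameter tapers to a tip at 93 mm. Axes as the polisher.
- tail_neck (a point): Point on the polisher's axis 44 mm from its origin towards the tail, to go in the high clip. White neck 18 mm in diameter, from 25 to 65 mm from the origin; beyond it a black cap 23 mm in diameter ends at 85 mm. Axes as the polisher.
- bar_seat (a point): Where the polisher's origin ends when clipped in: midway between the clips, on the axis of a neck fully home. Moves with the tilting bar: x along the bar from its low end (nearer the robot) to its high end, y level across it, z square to it, out of the clips' mouths: push in along -z. The bar's face (20 x 130 mm) lies 38 mm below along z. 74 mm are clear between the clips.
- low_clip (a point): Centre of a seated neck in the low clip, 44 mm from bar_seat along -x; axes as bar_seat. Each clip is 14 mm long in x: two orange sprung jaws hinged at their feet, steel lips 8.5 mm above the seat axis, a flared mouth, 35 mm wide in y, that tops out 27 mm above it. A fixed rubber V saddle stops the neck.
- high_clip (a point): The same in the high clip, 44 mm from bar_seat along +x. Each clip resists a neck with 3 to 8 N while its jaws open, from 17 to 9 mm above home; then they draw it in and the push drops; at home it stops hard. About 30 N in all is ample; 100 N of contact force between polisher and holder is too much.
- bar (a joint): Tilt of the bar about a level friction hinge 52 mm below bar_seat along its z: 0 = level, grows as the far end rises; set between 0.37 and 0.55 rad. Held by friction of 2.5 N m: it turns if forced.
- stand: Fixed stand that carries the bar: blue round foot 110 mm in diameter, 12 mm high, steel post; the bar's hinge is 100 mm above the bench. Origin under the foot's centre, x level, towards the bar's high end.
- bottle: Amber bottle, 48 mm in diameter, 110 mm high, loose, to be left alone. Origin at the centre of its underside.
- jar: Clear jar, 56 mm in diameter, 60 mm high, loose, to be left alone. Origin at the centre of its underside.
- parts_tray: Grey open tray 80 x 100 x 25 mm, loose, to be left alone. Origin at the centre of its underside.
Things that resemble listed ones, but are neither listed nor needed, are in the scene too. Of the things like the polisher, leave any that is purple or red; of the rest the smaller one is meant.

How it is judged:
By the outcome, as a careful person would: the job done as asked, in the order asked, and still so for the second after the job is handed in, with the robot touching nothing.
It also fails if it takes over 48 s, if anything falls off the work surface, if the arm or the gripper's body presses on something with over 40 N, if the wrist force passes 120 N, or if a joint passes its speed limit or range.

## Robot

A 6-joint arm with a two-finger parallel gripper is mounted at the origin on the work surface. World frame = base frame: x ahead of the robot, y to its left, z up, the work surface at z = 0. Lengths are in m, angles in degrees, forces in N, time in s.
With the tool pointing down it reaches from about 0.4 to 0.825 m from the base axis. Payload 7 kg.
Tool frame: the origin (TCP) lies between the finger pads; the fingertips stand 22 mm ahead of it and the grasp point (between the pads) lies 3 mm ahead of it; z points along the fingers, y is the line along which they close (so a half turn about z gives the same grasp; the last joint's range is limited). The gripper opens to 88 mm and grips with 3 to 60 N. Pads are 19 mm wide; open, the fingers measure 130 mm over their backs; the gripper's body (78 mm by 193 mm) begins 47 mm behind the grasp point.
Start: joints at [16.507, 20.546, 0.682, 0, -70.136, -16.507], TCP at [0.675, -0, 0.249] pointing down, gripper open.
Joint ranges: [-176.03, 176.03], [-82.01, 121.73], [-58.28, 71.71], [-173.87, 95.51], [-174.79, -0.11], [-173.66, 173.66]. Speed limits (degrees/s): [136.94, 136.94, 172.46, 180, 180, 180].

## Interface

Orientations are given as [roll, pitch, yaw] about the fixed x, y, z axes, in that order (R = Rz(yaw) Ry(pitch) Rx(roll)).
In Python, from plant import ctrl gives the robot as it stands.
- The arm moves only by the tool apply_moves, never from a script. Its argument "targets" is a list of rows, each an object with "travel": the shift along the tool's x, y, z in mm, a list of three; "roll": the turn about the tool's z in degrees; "jaw": the finger opening in mm, from 0 to 87.6. In form: [{"travel": [tx, ty, tz], "roll": roll, "jaw": jaw}, ...]. A call has 1 to 10 rows; each row shifts and turns the commanded pose from where the row before left it, along the tool's axes as they then stand; what a row does not reach is not made up. A row lasts 1/10 s, in which the tool goes at most 50 mm and 8.59 degrees, less where a joint would pass 70% of its speed; a pose out of reach is approached as far as the arm can. A call with a gripper value outside its range is refused whole. The fingers move at their own pace and stop on an object; the grip force is fixed at half the most. Time passes only in rows, so rows that do not move let the fingers close. It gives the time, the measured TCP pose, the force, the opening and the grip force at its end, in the units of the state.
- ctrl.get_obs(): the state, without advancing time (a new reading comes with each control period).
- ctrl.snapshot(name): name is "scene" or "side" or "wrist"; returns the picture (420x560x3 uint8, red, green, blue); there is no depth.
- ctrl.calibration(name): a dict with "K" (3x3 intrinsics, pixels), "extrinsics" (4x4, takes a point from camera to world coordinates); the wrist camera has in their place "hand_eye" (4x4, takes a point from camera to tool coordinates, whose origin is the TCP and whose axes are the flange's). Camera axes: x right, y down, z forward; pixel columns grow to the right and rows downward; lengths in m; the calibration is good to about 2 mm. A picture is of the moment at which its call begins: read the wrist's pose just before it. calibration takes no time and is no camera call.
- ctrl.close_job(): hands the job in; it is judged then, once.
The state is a dict: "clock": time; "joint_pos": joint angles; "qvel": joint speeds; "tau": joint torques, N m; "tool_pos": TCP position; "orientation": TCP orientation; "force": force on the tool from outside, world axes, zero at the start; "moment": the same for the moment, N m; "opening": finger opening in m; "gripper_force": force on a finger pad.
Only numpy, scipy, OpenCV 4.12 (cv2) and the standard library are available. Lean on these libraries where they do the work, as an engineer would, in place of code of your own. Each camera call takes 0.05 s, during which the arm holds its last target. There are 200 camera calls.

## Working session

There is one attempt and no reset: what is moved stays moved. The work goes in short steps, Python scripts to look and compute and a tool call to move; the robot and the scene stay as the last step left them, time stands still between calls to the robot, and variables do not carry over. Pictures are saved under pics/ and viewed, at most 10 in all, crops included, and the job is handed in when it is done.

Besides the shell and the picture viewer there is one more tool, called after "Call:" as name(argument=value, ...) on one line, values as JSON. apply_moves: Moves the arm, as the interface text tells. Its arguments: {"type":"object","properties":{"targets":{"type":"array","items":{"type":"object","properties":{"travel":{"type":"array","items":{"type":"number"}},"roll":{"type":"number"},"jaw":{"type":"number"}}}}},"required":["targets"]}

```bash
ls; mkdir -p pics; python3 - <<'E'
from plant import ctrl
import cv2,numpy as np
np.set_printoptions(precision=4,suppress=True)
o=ctrl.get_obs();print(o)
for n in("scene","side"):
    cv2.imwrite(f"pics/{n}0.png",cv2.resize(ctrl.snapshot(n)[:,:,::-1],(800,600),interpolation=cv2.INTER_CUBIC));c=ctrl.calibration(n);print(n,c)
print(ctrl.calibration("wrist"))
E
```

```text
pics
{'clock': 0.0, 'joint_pos': array([ 16.5069,  20.5925,   0.6331,  -0.0207, -70.1361, -16.5073]), 'qvel': array([ 0.0713, -0.0164, -0.1003,  0.0411, -0.1146,  0.0092]), 'tau': array([ -0.0008, -58.2727,  29.3058,   6.9975,   0.0069,  -0.0002]), 'tool_pos': array([ 0.6745, -0.    ,  0.2476]), 'orientation': array([179.903 ,  -0.0085, -90.0074]), 'force': array([ 0.8334, -1.0486, -0.0875]), 'moment': array([ 0.0279,  0.0032, -0.0178]), 'gripper_force': 0.0, 'opening': 0.08792397712478515}
scene {'K': array([[490.5709,   0.    , 276.8142],
       [  0.    , 490.5709, 205.9682],
       [  0.    ,   0.    ,   1.    ]]), 'extrinsics': array([[ 0.4336,  0.566 , -0.7011,  1.3505],
       [ 0.901 , -0.2638,  0.3443, -0.435 ],
       [ 0.01  , -0.781 , -0.6244,  0.8931],
       [ 0.    ,  0.    ,  0.    ,  1.    ]])}
side {'K': array([[494.823 ,   0.    , 284.7479],
       [  0.    , 494.823 , 209.5025],
       [  0.    ,   0.    ,   1.    ]]), 'extrinsics': array([[ 0.888 , -0.3539,  0.2935,  0.1684],
       [-0.4598, -0.6865,  0.5633, -0.5692],
       [ 0.0021, -0.6352, -0.7723,  0.9034],
       [ 0.    ,  0.    ,  0.    ,  1.    ]])}
{'K': array([[341.946 ,   0.    , 277.0037],
       [  0.    , 341.946 , 206.6629],
       [  0.    ,   0.    ,   1.    ]]), 'hand_eye': array([[-0.0001, -0.9511, -0.3089,  0.0839],
       [ 1.    , -0.0002,  0.0003,  0.0008],
       [-0.0003, -0.3089,  0.9511, -0.1361],
       [ 0.    ,  0.    ,  0.    ,  1.    ]])}
```

View pics/scene0.png

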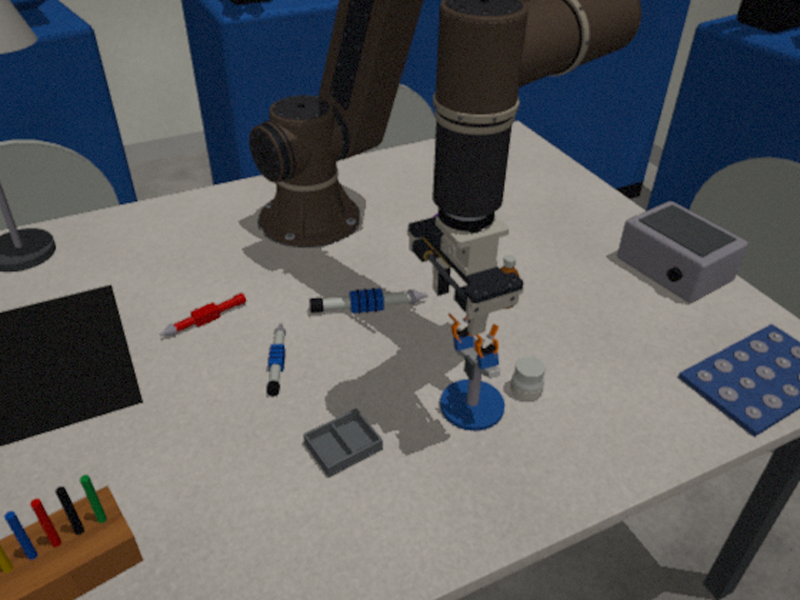

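View pics/side0.png

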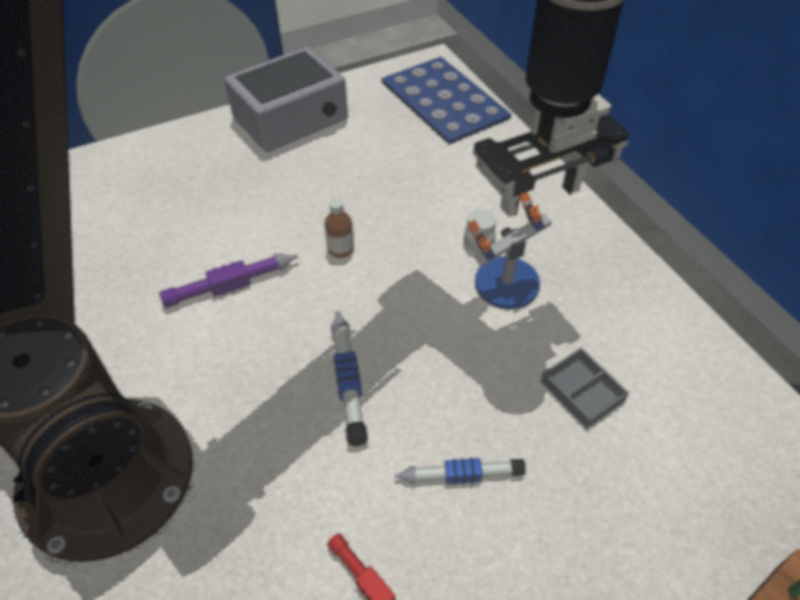

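Candidates: red (scene 205,315), purple (side 228,278), long blue/white (scene 367,300; side 347,375), short blue/white (scene 276,358; side 463,470). The short blue/white one looks like the polisher. I'll check it and the clips in a close crop.

```bash
cat > h.py <<'E'
from plant import ctrl
import cv2,numpy as np
np.set_printoptions(precision=4,suppress=True)
def tri(ps,ps2):  # scene px, side px (full-res 560x420)
    A=[]
    for n,p in(("scene",ps),("side",ps2)):
        c=ctrl.calibration(n);P=c["K"]@np.linalg.inv(c["extrinsics"])[:3]
        A.append(P)
    X=cv2.triangulatePoints(A[0],A[1],np.float64(ps).reshape(2,1),np.float64(ps2).reshape(2,1)).ravel();X=X[:3]/X[3]
    e=[ (P@np.r_[X,1])[:2]/(P@np.r_[X,1])[2]-q for P,q in zip(A,(ps,ps2))]
    return X,np.abs(e).max()
def onplane(n,p,z):
    c=ctrl.calibration(n);E=c["extrinsics"];d=E[:3,:3]@np.linalg.inv(c["K"])@[p[0],p[1],1];o=E[:3,3]
    return o+d*(z-o[2])/d[2]
def tile(img,x,y,w,h,s): # crop at full-res px, scale s
    return cv2.resize(img[y:y+h,x:x+w,::-1],None,fx=s,fy=s,interpolation=cv2.INTER_CUBIC)
E
python3 - <<'E'
from h import *
s=ctrl.snapshot("scene");d=ctrl.snapshot("side")
a=np.vstack([np.hstack([tile(s,165,215,80,60,5),tile(d,260,295,80,60,5)][0:1]+[cv2.resize(tile(d,270,300,104,60,1),(400,300),interpolation=cv2.INTER_CUBIC)]),
 np.hstack([tile(s,295,215,80,60,5),tile(d,320,128,80,60,5)])])
cv2.imwrite("pics/c1.png",a)
E
```

```text
(no output)
```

View pics/c1.png

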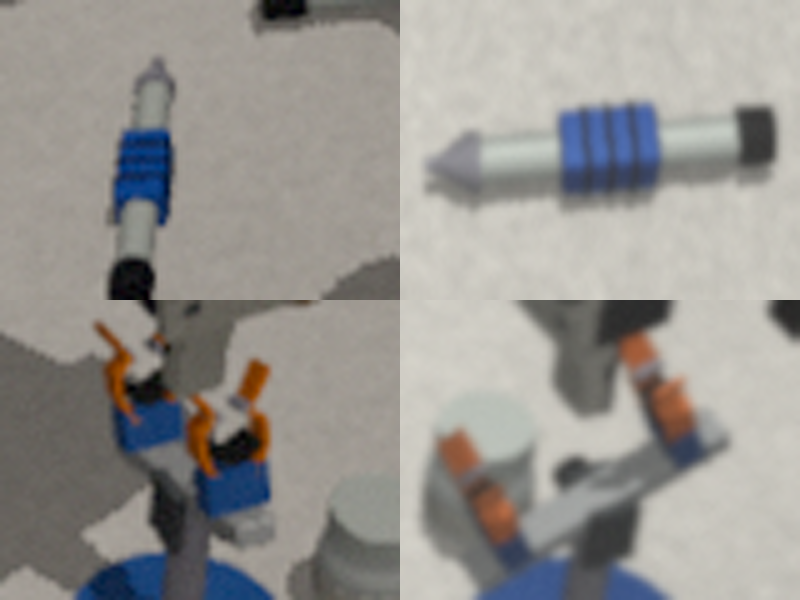

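```bash
python3 - <<'E'
from h import *
a,e=tri((196.2,227),(276.5,333));b,f=tri((191.2,272),(367.5,327))
print(a,e,b,f,np.linalg.norm(a-b))
print(onplane("scene",(196.2,227),.013),onplane("side",(276.5,333),.013))
print(onplane("side",(367.5,327),.013),onplane("scene",(191.2,272),.013))
u=(b-a)/np.linalg.norm(b-a);print("origin",a+u*.093,"yaw",np.degrees(np.arctan2(u[1],u[0])))
E
```

```text
[ 0.3507 -0.1872  0.012 ] 0.2828220768364531 [ 0.5122 -0.256   0.0171] 1.1024385089178281 0.17563942970092464
[ 0.3522 -0.1882  0.013 ] [ 0.3505 -0.187   0.013 ]
[ 0.5138 -0.2572  0.013 ] [ 0.5073 -0.2526  0.013 ]
origin [ 0.4363 -0.2237  0.0147] yaw -23.073183700514676
```

Call:
apply_moves(targets=[{"travel": [28,30,0],"roll": 0,"jaw": 60},{"travel": [28,30,0],"roll": 0,"jaw": 60},{"travel": [28,30,0],"roll": 0,"jaw": 60},{"travel": [28,30,0],"roll": 0,"jaw": 60},{"travel": [28,30,0],"roll": 0,"jaw": 60},{"travel": [28,30,0],"roll": 0,"jaw": 60},{"travel": [28,30,0],"roll": 0,"jaw": 60},{"travel": [28,30,0],"roll": 0,"jaw": 60}])

```text
clock: 1.0
tool_pos: [0.4335, -0.2248, 0.2486]
orientation: [-180.0, -0.0, -90.0]
force: [0.7, -0.7, 0.3]
opening: 0.0599
gripper_force: 0.0
```

Call:
apply_moves(targets=[{"travel": [0,0,0],"roll": -8.4,"jaw": 60},{"travel": [0,0,0],"roll": -8.4,"jaw": 60},{"travel": [0,0,0],"roll": -8.4,"jaw": 60},{"travel": [0,0,0],"roll": -8.4,"jaw": 60},{"travel": [0,0,0],"roll": -8.4,"jaw": 60},{"travel": [0,0,0],"roll": -8.4,"jaw": 60},{"travel": [0,0,0],"roll": -8.4,"jaw": 60},{"travel": [0,0,0],"roll": -8.2,"jaw": 60},{"travel": [0,0,0],"roll": 0,"jaw": 60}])

```text
clock: 1.9
tool_pos: [0.4348, -0.224, 0.2485]
orientation: [-180.0, 0.0, -22.9]
force: [0.7, 0.3, 0.9]
opening: 0.0599
gripper_force: 0.0
```

```bash
python3 - <<'E'
from h import *
o=ctrl.get_obs();print(o["clock"],o["tool_pos"],o["orientation"],o["joint_pos"],o["opening"])
w=ctrl.snapshot("wrist");s=ctrl.snapshot("scene");d=ctrl.snapshot("side")
cv2.imwrite("pics/full.png",w[:,:,::-1])
a=np.hstack([tile(s,300,205,80,100,5),tile(d,315,118,80,100,5)])[:,:]
a=np.hstack([tile(s,295,205,80,100,5),tile(d,315,118,80,100,5)])
cv2.imwrite("pics/c2.png",a)
cv2.imwrite("pics/w2.png",w[:,:,::-1]);np.savez("im2.npz",s=s,d=d,w=w)
E
```

```text
1.9 [ 0.4348 -0.224   0.2485] [-179.998     0.0087  -22.8755] [ -4.1684   2.8097 -22.0808  -0.0051 -65.1172  71.2951] 0.05988885976506851
```

View pics/c2.png

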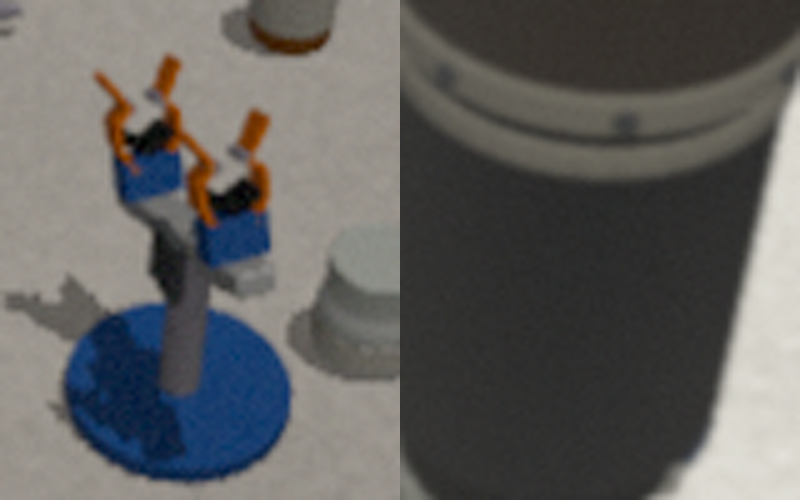

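View pics/w2.png

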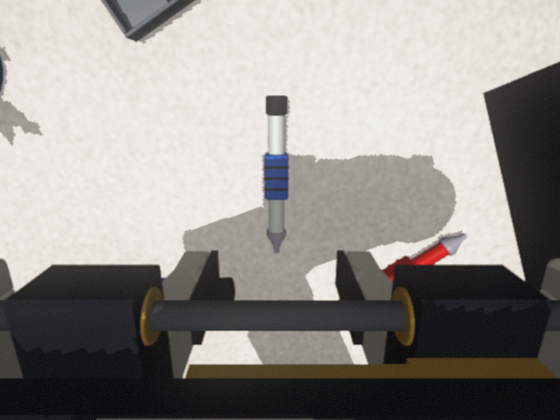

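```bash
cat >> h.py <<'E'
from scipy.spatial.transform import Rotation as Ro
def toolT(o):
    T=np.eye(4);T[:3,:3]=Ro.from_euler("xyz",o["orientation"],degrees=True).as_matrix();T[:3,3]=o["tool_pos"];return T
def wplane(T,p,z):
    c=ctrl.calibration("wrist");E=T@c["hand_eye"];d=E[:3,:3]@np.linalg.inv(c["K"])@[p[0],p[1],1];o=E[:3,3]
    return o+d*(z-o[2])/d[2]
E
python3 - <<'E'
from h import *
o=ctrl.get_obs();T=toolT(o)
tip=wplane(T,(276.5,252),.013);tail=wplane(T,(277,97),.015)
u=(tail-tip)[:2];u/=np.linalg.norm(u);print(tip,tail,np.linalg.norm(tip-tail),np.degrees(np.arctan2(u[1],u[0])))
print("org",tip[:2]+u*.093,tail[:2]-u*.085)
c=[wplane(T,p,.026) for p in((264,154),(289,154),(264,199),(289,199))];print(np.array(c),np.mean(c,0))
E=np.array((tip[:2]+u*.093+np.mean(c,0)[:2])/2)
print("mean",E,"tool shift",T[:3,:3].T@np.r_[E-T[:2,3],0]*1000)
E
```

```text
[ 0.3485 -0.1862  0.013 ] [ 0.5102 -0.2563  0.015 ] 0.17629262032911572 -23.430087752993213
org [ 0.4338 -0.2232] [ 0.4322 -0.2225]
[[ 0.4632 -0.2213  0.026 ]
 [ 0.4529 -0.2454  0.026 ]
 [ 0.4181 -0.2013  0.026 ]
 [ 0.4073 -0.2264  0.026 ]] [ 0.4354 -0.2236  0.026 ]
mean [ 0.4346 -0.2234] tool shift [-0.5305 -0.4196  0.    ]
```

Call:
apply_moves(targets=[{"travel": [0,0,45],"roll": 0,"jaw": 60},{"travel": [0,0,45],"roll": 0,"jaw": 60},{"travel": [0,0,45],"roll": 0.5,"jaw": 60},{"travel": [0,0,45],"roll": 0,"jaw": 60},{"travel": [0,0,25],"roll": 0,"jaw": 60},{"travel": [0,0,18],"roll": 0,"jaw": 60},{"travel": [0,0,0],"roll": 0,"jaw": 60},{"travel": [0,0,0],"roll": 0,"jaw": 60}])

```text
clock: 2.85
tool_pos: [0.435, -0.224, 0.0252]
orientation: [180.0, 0.0, -23.6]
force: [-0.1, 0.3, 0.2]
opening: 0.0602
gripper_force: 0.0
```

Call:
apply_moves(targets=[{"travel": [0,0,0],"roll": 0,"jaw": 20},{"travel": [0,0,0],"roll": 0,"jaw": 20},{"travel": [0,0,0],"roll": 0,"jaw": 20},{"travel": [0,0,0],"roll": 0,"jaw": 20},{"travel": [0,0,0],"roll": 0,"jaw": 20},{"travel": [0,0,0],"roll": 0,"jaw": 20},{"travel": [0,0,0],"roll": 0,"jaw": 20}])

```text
clock: 3.55
tool_pos: [0.4351, -0.224, 0.0258]
orientation: [-180.0, -0.0, -23.5]
force: [-0.7, 0.7, 3.9]
opening: 0.0258
gripper_force: 30.0
```

Call:
apply_moves(targets=[{"travel": [0,0,-20],"roll": 0,"jaw": 20},{"travel": [0,0,-45],"roll": 0,"jaw": 20},{"travel": [0,0,-50],"roll": 0,"jaw": 20},{"travel": [0,0,-50],"roll": 0,"jaw": 20},{"travel": [0,0,-50],"roll": 0,"jaw": 20},{"travel": [0,0,-30],"roll": 0,"jaw": 20},{"travel": [0,0,0],"roll": 0,"jaw": 20}])

```text
clock: 4.25
tool_pos: [0.4369, -0.2246, 0.2753]
orientation: [-179.9, -0.5, -23.5]
force: [0.2, -0.8, -1.1]
opening: 0.0258
gripper_force: 30.0
```

```bash
python3 - <<'E'
from h import *
print(onplane("scene",(330.6,283.4),.012))
# side0 foot centre approx (507,284)/800*560
print(onplane("side",(507*.7,284*.7),.012))
# clip saddles midpoints scene (c2): near(high) saddle (235,195), far(low) (152,135)
for p,z in(((235,195),.15),((152,135),.13)): print(onplane("scene",(295+p[0]/5,205+p[1]/5),z))
E
```

```text
[0.6846 0.0388 0.012 ]
[0.6704 0.0338 0.012 ]
[0.6987 0.0472 0.15  ]
[0.6295 0.0466 0.13  ]
```

Call:
apply_moves(targets=[{"travel": [0,0,0],"roll": -7.8,"jaw": 20},{"travel": [0,0,0],"roll": -7.8,"jaw": 20},{"travel": [0,0,0],"roll": -7.9,"jaw": 20},{"travel": [32,-25,-3],"roll": 0,"jaw": 20},{"travel": [32,-25,-3],"roll": 0,"jaw": 20},{"travel": [32,-25,-3],"roll": 0,"jaw": 20},{"travel": [32,-25,-3],"roll": 0,"jaw": 20},{"travel": [32,-25,-3],"roll": 0,"jaw": 20},{"travel": [32,-25,0],"roll": 0,"jaw": 20},{"travel": [0,0,0],"roll": 0,"jaw": 20}])

```text
clock: 5.25
tool_pos: [0.6294, -0.0711, 0.2824]
orientation: [-180.0, 0.2, 0.1]
force: [-0.9, -0.4, -2.2]
opening: 0.0258
gripper_force: 30.0
```

Call:
apply_moves(targets=[{"travel": [0,0,0],"roll": 0,"jaw": 20},{"travel": [0,0,0],"roll": 0,"jaw": 20},{"travel": [0,0,0],"roll": 0,"jaw": 20}])

```text
clock: 5.55
tool_pos: [0.6262, -0.0747, 0.2854]
orientation: [180.0, 0.0, -0.0]
force: [-0.1, -0.3, -1.1]
opening: 0.0257
gripper_force: 30.0
```

```bash
python3 - <<'E'
from h import *
o=ctrl.get_obs();print(o["clock"],o["tool_pos"],o["orientation"],o["joint_pos"],o["force"])
w=ctrl.snapshot("wrist");s=ctrl.snapshot("scene");d=ctrl.snapshot("side")
np.savez("im3.npz",w=w,s=s,d=d,T=toolT(o))
cv2.imwrite("pics/w3.png",cv2.resize(w[:,:,::-1],(800,600),interpolation=cv2.INTER_CUBIC))
E
```

```text
5.55 [ 0.6262 -0.0747  0.2854] [179.9992   0.0251  -0.0465] [ 10.901   15.2502  -2.0326  -0.0041 -72.742   79.0538] [-0.0942 -0.3457 -1.1388]
```

View pics/w3.png

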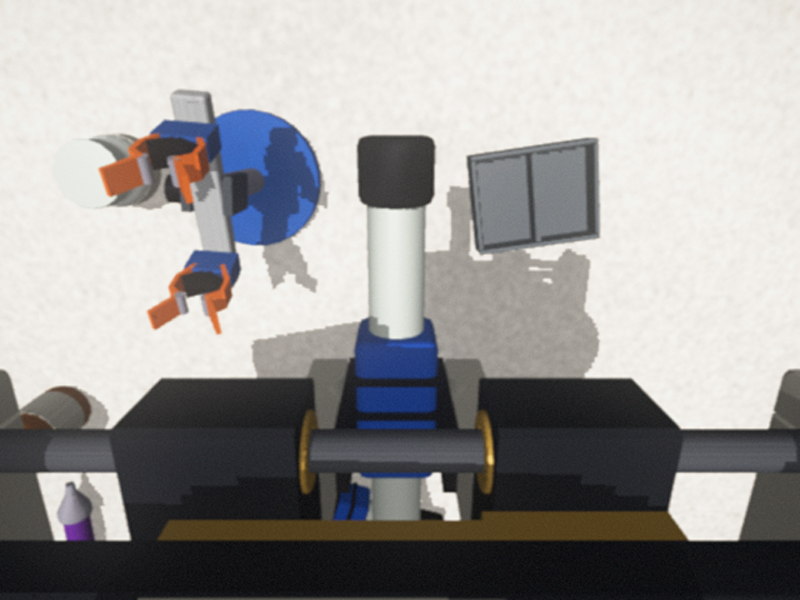

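```bash
python3 - <<'E'
from h import *
D=np.load("im3.npz")
a=tile(D["w"],60,55,120,100,3.3333333);b=tile(D["w"],60,150,120,100,3.3333333)
e=tile(np.load("im2.npz")["s"],306,208,60,90,6.6666667)
print(a.shape,b.shape,e.shape)
W=np.vstack([tile(D["w"],65,55,110,75,4),tile(D["w"],80,165,110,75,4)])
E_=cv2.resize(e,(360,540));E_=tile(np.load("im2.npz")["s"],308,210,60,100,6)
cv2.imwrite("pics/c3.png",np.hstack([W,E_]));print(W.shape,E_.shape)
E
```

```text
(333, 400, 3) (333, 400, 3) (600, 400, 3)
(600, 440, 3) (600, 360, 3)
```

View pics/c3.png

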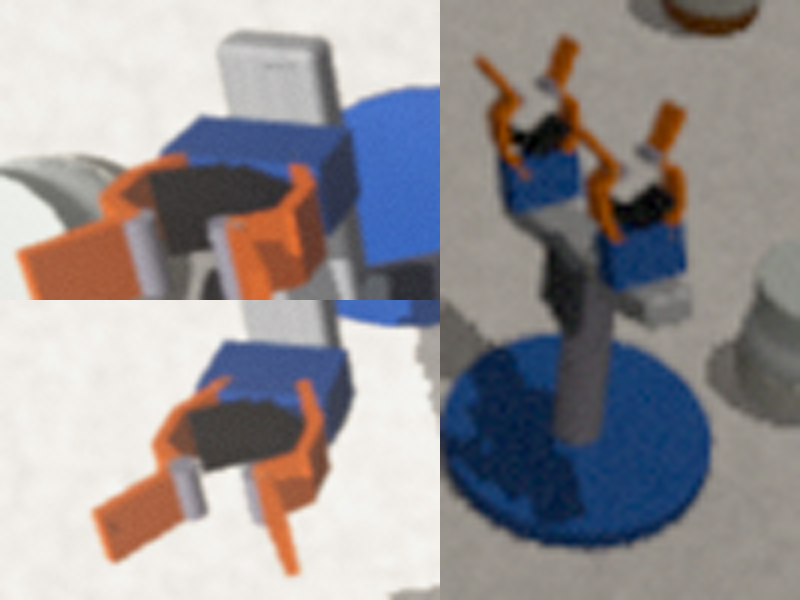

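```bash
cat > fit.py <<'E'
from h import *
from scipy.optimize import least_squares
T=np.load("im3.npz")["T"];cw=ctrl.calibration("wrist");cs=ctrl.calibration("scene")
P={"w":cw["K"]@np.linalg.inv(T@cw["hand_eye"])[:3],"s":cs["K"]@np.linalg.inv(cs["extrinsics"])[:3]}
wt=lambda u,v:(65+u/4,55+v/4)
wb=lambda u,v:(80+u/4,165+(v-300)/4)
sc=lambda u,v:(308+(u-440)/6,210+v/6)
H=[("w",wb(93,512),(-37,17.5,27)),("w",wb(113,562),(-51,17.5,27)),("w",wb(292,575),(-51,-17.5,27)),
("w",wt(20,252),(51,17.5,27)),("w",(75.6,137),(37,17.5,27)),
("w",wt(221,42),(65,10,-38)),("w",wt(329,44),(65,-10,-38)),
("s",sc(662,104),(37,17.5,27)),("s",sc(687,108),(51,17.5,27)),("s",sc(562,37),(-51,17.5,27)),("s",sc(580,42),(-37,17.5,27)),
("s",sc(477,55),(-44,-17.5,27))]
F=[("w",(253*.7,177*.7)),("s",(330.6,282.2))]
def seat(p):
    x,y,yaw,t=p;R=Ro.from_euler("zy",[yaw,-t]).as_matrix() if 0 else Ro.from_euler("z",yaw).as_matrix()@Ro.from_euler("y",-t).as_matrix()
    return R,np.array([x,y,.1])+R@[0,0,.052]
def pr(k,X): q=P[k]@np.r_[X,1];return q[:2]/q[2]
def res(p,use="ws"):
    R,c=seat(p)
    r=[pr(k,c+R@np.array(X)/1000)-q for k,q,X in H if k in use]+[pr(k,np.r_[p[:2],.012])-q for k,q in F if k in use]
    return np.array(r).ravel()
if __name__=="__main__":
    for u in("ws","w","s"):
        s=least_squares(res,[.678,.036,0,.46],args=(u,),loss="soft_l1");p=s.x
        print(u,p[:2],np.degrees(p[2]),p[3],"seat",seat(p)[1]);print(res(p,u).reshape(-1,2).round(1).tolist())
    
E
python3 fit.py
```

```text
ws [0.6772 0.0427] -5.833890479449802 0.3908721997207149 seat [0.6575 0.0447 0.1481]
[[1.0, -0.5], [-0.2, -0.7], [-3.1, -0.1], [2.5, -0.2], [3.0, -0.1], [-1.4, -1.5], [-2.2, 0.9], [-0.3, -1.8], [-1.6, -0.6], [-0.2, -1.2], [-0.7, -0.4], [1.5, -0.2], [-0.3, 0.8], [-0.2, -1.4]]
w [0.6769 0.0427] -5.823931838323198 0.3883318086507379 seat [0.6573 0.0447 0.1481]
[[0.9, -0.2], [-0.2, -0.5], [-3.1, 0.1], [2.6, -0.2], [3.1, 0.0], [-1.2, -1.2], [-2.1, 1.1], [-0.2, 1.1]]
s [0.6802 0.042 ] -4.935705699345528 0.37564721171842896 seat [0.6611 0.0436 0.1484]
[[0.3, -0.6], [-0.8, 0.7], [-0.2, -0.5], [-0.6, 0.3], [1.6, 0.6], [0.2, -0.5]]
```

```bash
python3 - <<'E'
from fit import *
import fit
def r2(p,u):
    h=p[4]; sv=fit.H; fit.H=[(k,q,(X[0],np.sign(X[1])*h if abs(X[1])>15 else X[1],X[2])) for k,q,X in sv]
    r=res(p[:4],u); fit.H=sv; return r
for u in("ws","w","s"):
    s=least_squares(r2,[.678,.036,0,.46,17.5],args=(u,),loss="soft_l1");p=s.x
    print(u,p[:2],np.degrees(p[2]),p[3:],"seat",seat(p[:4])[1],s.cost);print(r2(p,u).reshape(-1,2).round(1).tolist())
E
```

```text
ws [0.6773 0.0419] -5.651029692958039 [ 0.3944 19.5721] seat [0.6574 0.0438 0.148 ] 7.755672162876425
[[-0.2, -0.6], [-1.2, -0.9], [0.8, 0.1], [0.5, -0.1], [1.2, 0.0], [-0.6, -1.4], [-1.4, 0.8], [0.1, -1.9], [-1.1, -0.8], [0.1, -1.2], [-0.4, -0.5], [0.3, 0.1], [0.5, 0.8], [-0.5, -1.2]]
w [0.677  0.0419] -5.598891029998796 [ 0.3918 19.5225] seat [0.6572 0.0439 0.1481] 4.149215724217269
[[-0.2, -0.4], [-1.2, -0.6], [0.7, 0.3], [0.5, -0.0], [1.2, 0.1], [-0.6, -1.2], [-1.4, 1.0], [0.4, 1.0]]
s [0.6801 0.0407] -5.003147111549672 [ 0.3796 19.6892] seat [0.6609 0.0424 0.1483] 1.449921344873636
[[0.7, -0.7], [-0.5, 0.5], [0.2, -0.5], [-0.3, 0.3], [0.3, 1.0], [-0.3, -0.3]]
```

```bash
python3 - <<'E'
from fit import *
for n,q,zz in(("cap end rim 85",(396,136),12.8-11.5),("cap start 65 (rim)",(396,207),12.8-11.5),("cap side centre",(396,170),12.8),("grip edge 25 front low?",(396,320),-.2),("neck L",(368,260),12.8),("neck R",(426,260),12.8)):
    X=wplane(T,(q[0]*.7,q[1]*.7),T[2,3]-zz/1000)
    print(n,((np.linalg.inv(T)@np.r_[X,1])[:3]*1000).round(1))
E
```

```text
cap end rim 85 [83.5 -0.2  1.3]
cap start 65 (rim) [64.6 -0.2  1.3]
cap side centre [73.9 -0.2 12.8]
grip edge 25 front low? [31.4 -0.2 -0.2]
neck L [46.6 -8.9 12.8]
neck R [46.6  9.2 12.8]
```

Call:
apply_moves(targets=[{"travel": [3,-30,0],"roll": 0,"jaw": 20},{"travel": [3,-30,0],"roll": 0,"jaw": 20},{"travel": [3,-30,0],"roll": 0,"jaw": 20},{"travel": [3,-30,0],"roll": 0,"jaw": 20},{"travel": [0,0,0],"roll": 5.6,"jaw": 20},{"travel": [0,0,0],"roll": 0,"jaw": 20},{"travel": [0,0,0],"roll": 0,"jaw": 20},{"travel": [0,0,0],"roll": 0,"jaw": 20},{"travel": [0,0,0],"roll": 0,"jaw": 20}])

```text
clock: 6.6
tool_pos: [0.6389, 0.0453, 0.2857]
orientation: [-180.0, -0.0, -5.6]
force: [0.0, 0.0, -1.2]
opening: 0.0258
gripper_force: 30.0
```

```bash
cat > rel.py <<'E'
from h import *
S=np.array([.6575,.0439,.148]);t=.391;yaw=np.radians(-5.6)
h=np.array([np.cos(yaw),np.sin(yaw),0]);l=np.array([-h[1],h[0],0]);z=np.array([0,0,1.])
def rel(o):
    p=o["tool_pos"]-S;return np.array([p@h,p@l,p@z])*1000  # mm along bar heading, left, up
if __name__=="__main__":
    o=ctrl.get_obs();print(o["clock"],"TCP rel seat h,l,z",rel(o).round(1),o["orientation"].round(1),"F",o["force"].round(1),"M",o["moment"].round(2),o["opening"])
E
python3 rel.py; python3 - <<'E'
from h import *
w=ctrl.snapshot("wrist");s=ctrl.snapshot("scene")
np.savez("im4.npz",w=w,s=s,T=toolT(ctrl.get_obs()))
cv2.imwrite("pics/c4.png",np.hstack([tile(w,180,60,200,220,2.3),tile(s,290,170,84,126,4.02)[:506]]))
E
```

```text
6.6 TCP rel seat h,l,z [-18.6  -0.5 137.7] [-180.    -0.    -5.6] F [ 0.   0.  -1.2] M [-0.11  0.05  0.04] 0.025849030716686833
```

View pics/c4.png

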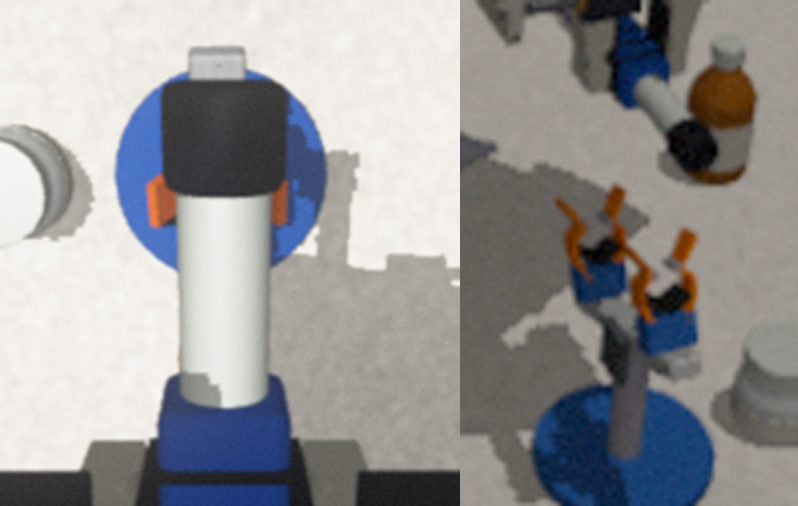

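```bash
python3 - <<'E'
from rel import *
T=np.load("im4.npz")["T"]
f=lambda u,v:(180+u/2.3,60+v/2.3)
for n,q,zz in(("flareL",(147,205),.19),("flareR",(290,205),.19),("barL",(190,55),.1377),("barR",(245,55),.1377),("capL",(163,140),.2725),("capR",(288,140),.2725),("footL",(117,170),.012),("footR",(326,170),.012)):
    X=wplane(T,f(*q),zz);p=X-S;print(n,(np.array([p@h,p@l])*1000).round(1))
E
```

```text
flareL [30.3 22.3]
flareR [ 30.3 -19.7]
barL [73.4 11.2]
barR [73.4 -7.5]
capL [54.5 11. ]
capR [ 54.5 -12.1]
footL [21.8 54.4]
footR [ 21.8 -52.7]
```

Call:
apply_moves(targets=[{"travel": [1.3,-0.8,37],"roll": -0.4,"jaw": 20},{"travel": [1.3,-0.8,38],"roll": 0,"jaw": 20},{"travel": [0,0,0],"roll": 0,"jaw": 20},{"travel": [0,0,0],"roll": 0,"jaw": 20},{"travel": [1.1,0,2.8],"roll": 0,"jaw": 20},{"travel": [1.1,0,2.8],"roll": 0,"jaw": 20},{"travel": [1.1,0,2.8],"roll": 0,"jaw": 20},{"travel": [1.1,0,2.8],"roll": 0,"jaw": 20},{"travel": [1.1,0,2.8],"roll": 0,"jaw": 20},{"travel": [0,0,0],"roll": 0,"jaw": 20}])

```text
clock: 7.7
tool_pos: [0.6474, 0.0466, 0.1965]
orientation: [180.0, -0.0, -5.2]
force: [-0.9, -1.2, 0.3]
opening: 0.0256
gripper_force: 30.0
```

```bash
python3 rel.py
```

```text
7.7 TCP rel seat h,l,z [-10.3   1.7  48.5] [180.   -0.   -5.2] F [-0.9 -1.2  0.3] M [-0.53 -0.06 -0.02] 0.02557805840635291
```

Call:
apply_moves(targets=[{"travel": [0.6,0,1.4],"roll": 0,"jaw": 20},{"travel": [0.6,0,1.4],"roll": 0,"jaw": 20},{"travel": [0.6,0,1.4],"roll": 0,"jaw": 20},{"travel": [0.6,0,1.4],"roll": 0,"jaw": 20},{"travel": [0,0,0],"roll": 0,"jaw": 20}])

```text
clock: 8.2
tool_pos: [0.6501, 0.0466, 0.192]
orientation: [-180.0, -0.1, -5.2]
force: [-2.0, -0.9, 4.2]
opening: 0.0258
gripper_force: 30.0
```

```bash
python3 rel.py
```

```text
8.2 TCP rel seat h,l,z [-7.6  2.  44. ] [-180.    -0.1   -5.2] F [-2.  -0.9  4.2] M [-0.35  0.37 -0.  ] 0.025793944386981144
```

Call:
apply_moves(targets=[{"travel": [0.6,0,1.4],"roll": 0,"jaw": 20},{"travel": [0.6,0,1.4],"roll": 0,"jaw": 20},{"travel": [0.6,0,1.4],"roll": 0,"jaw": 20},{"travel": [0,0,0],"roll": 0,"jaw": 20}])

```text
clock: 8.6
tool_pos: [0.6518, 0.0464, 0.1878]
orientation: [-180.0, -0.1, -5.2]
force: [-2.4, -1.5, 5.5]
opening: 0.0255
gripper_force: 30.0
```

```bash
python3 rel.py
```

```text
8.6 TCP rel seat h,l,z [-6.   2.  39.8] [-180.    -0.1   -5.2] F [-2.4 -1.5  5.5] M [-0.34  0.52 -0.05] 0.025536430096850422
```

Call:
apply_moves(targets=[{"travel": [0.6,0,1.4],"roll": 0,"jaw": 20},{"travel": [0.6,0,1.4],"roll": 0,"jaw": 20},{"travel": [0,0,0],"roll": 0,"jaw": 20}])

```text
clock: 8.9
tool_pos: [0.6531, 0.0464, 0.1851]
orientation: [-180.0, -0.1, -5.2]
force: [-1.9, -0.7, 4.3]
opening: 0.0258
gripper_force: 30.0
```

```bash
python3 rel.py;  python3 - <<'E'
from h import *
w=ctrl.snapshot("wrist");s=ctrl.snapshot("scene")
cv2.imwrite("pics/c5.png",np.hstack([tile(w,180,60,200,220,2.3),tile(s,290,170,84,126,4.02)[:506]]))
E
```

```text
8.9 TCP rel seat h,l,z [-4.7  2.  37.1] [-180.    -0.1   -5.2] F [-1.9 -0.7  4.3] M [-0.38  0.37  0.01] 0.02577165744886142
```

View pics/c5.png

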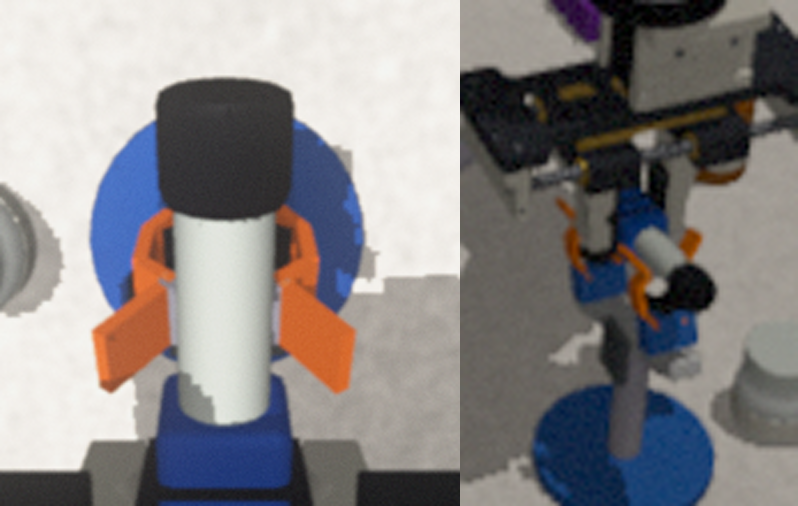

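Call:
apply_moves(targets=[{"travel": [0.6,0,1.4],"roll": 0,"jaw": 20},{"travel": [0.6,0,1.4],"roll": 0,"jaw": 20},{"travel": [0,0,0],"roll": 0,"jaw": 20}])

```text
clock: 9.3
tool_pos: [0.6544, 0.0463, 0.1818]
orientation: [-180.0, -0.1, -5.2]
force: [0.9, -0.3, 4.3]
opening: 0.0252
gripper_force: 30.0
```

```bash
python3 rel.py
```

```text
9.3 TCP rel seat h,l,z [-3.3  2.1 33.8] [-180.    -0.1   -5.2] F [ 0.9 -0.3  4.3] M [-0.45 -0.21 -0.13] 0.025178762265689183
```

Call:
apply_moves(targets=[{"travel": [0.6,0,1.4],"roll": 0,"jaw": 20},{"travel": [0.6,0,1.4],"roll": 0,"jaw": 20},{"travel": [0,0,0],"roll": 0,"jaw": 20}])

```text
clock: 9.6
tool_pos: [0.6549, 0.0461, 0.1778]
orientation: [180.0, 0.0, -5.2]
force: [-0.7, -0.8, 0.6]
opening: 0.0253
gripper_force: 30.0
```

```bash
python3 rel.py
```

```text
9.6 TCP rel seat h,l,z [-2.8  1.9 29.8] [180.    0.   -5.2] F [-0.7 -0.8  0.6] M [-0.31  0.11 -0.08] 0.025323057938061104
```

Call:
apply_moves(targets=[{"travel": [0.1,0,1.5],"roll": 0,"jaw": 20},{"travel": [0.1,0,1.5],"roll": 0,"jaw": 20},{"travel": [0,0,0],"roll": 0,"jaw": 20}])

```text
clock: 9.9
tool_pos: [0.6546, 0.046, 0.1741]
orientation: [180.0, 0.1, -5.2]
force: [0.8, -0.6, -3.9]
opening: 0.0257
gripper_force: 30.0
```

```bash
python3 rel.py
```

```text
9.9 TCP rel seat h,l,z [-3.   1.9 26.1] [180.    0.1  -5.2] F [ 0.8 -0.6 -3.9] M [-0.51 -0.28  0.  ] 0.025705580018612926
```

Call:
apply_moves(targets=[{"travel": [0.2,0,1.5],"roll": 0,"jaw": 20},{"travel": [0.2,0,1.5],"roll": 0,"jaw": 20},{"travel": [0,0,0],"roll": 0,"jaw": 20}])

```text
clock: 10.2
tool_pos: [0.6551, 0.046, 0.1715]
orientation: [180.0, 0.1, -5.2]
force: [0.8, -0.9, -4.7]
opening: 0.0256
gripper_force: 30.0
```

```bash
python3 rel.py
```

```text
10.2 TCP rel seat h,l,z [-2.6  1.9 23.5] [180.    0.1  -5.2] F [ 0.8 -0.9 -4.7] M [-0.39 -0.05 -0.02] 0.025576590920472736
```

Call:
apply_moves(targets=[{"travel": [0.4,0,1.5],"roll": 0,"jaw": 20},{"travel": [0.4,0,1.5],"roll": 0,"jaw": 20},{"travel": [0,0,0],"roll": 0,"jaw": 20}])

```text
clock: 10.5
tool_pos: [0.6555, 0.0457, 0.1701]
orientation: [180.0, 0.1, -5.2]
force: [-6.9, -1.1, 4.5]
opening: 0.0255
gripper_force: 30.0
```

```bash
python3 rel.py
```

```text
10.5 TCP rel seat h,l,z [-2.1  1.6 22.1] [180.    0.1  -5.2] F [-6.9 -1.1  4.5] M [-0.51  2.23  0.06] 0.025542742097115052
```

Call:
apply_moves(targets=[{"travel": [0.5,0,1.5],"roll": 0,"jaw": 20},{"travel": [0.5,0,1.5],"roll": 0,"jaw": 20},{"travel": [0,0,0],"roll": 0,"jaw": 20}])

```text
clock: 10.8
tool_pos: [0.656, 0.0455, 0.1689]
orientation: [179.9, 0.1, -5.2]
force: [-13.3, -0.8, 15.5]
opening: 0.026
gripper_force: 30.0
```

```bash
python3 rel.py
```

```text
10.8 TCP rel seat h,l,z [-1.6  1.4 20.9] [179.9   0.1  -5.2] F [-13.3  -0.8  15.5] M [-0.14  4.64 -0.02] 0.026044263643991757
```

```bash
cat > ang.py <<'E'
from rel import *
from scipy.optimize import brentq
w=ctrl.snapshot("wrist");g=w[:,274:281].mean((1,2))
c=ctrl.calibration("wrist");C=np.linalg.inv(c["hand_eye"])
d=np.diff(g);r=np.arange(60,215)
i=r[np.argmax(d[60:215])];print("rows near cap rim",i,g[i-3:i+5].round())
def row(f):
    X=np.array([-1+65*np.cos(f)-11.5*np.sin(f),0,12.8-65*np.sin(f)-11.5*np.cos(f)])/1000
    q=c["K"]@(C[:3,:3]@X+C[:3,3]);return q[1]/q[2]
print("rows level/.39",row(0),row(.39),"phi",brentq(lambda f:row(f)-(i+.5),-.3,.8))
E
python3 ang.py
```

```text
rows near cap rim 158 [ 47.  44.  44.  85. 169. 213. 222. 223.]
rows level/.39 146.39252234140892 183.4665478145156 phi 0.17239984895953436
```

Call:
apply_moves(targets=[{"travel": [-0.8,0,-1],"roll": 0,"jaw": 20},{"travel": [0,0,0],"roll": 0,"jaw": 32},{"travel": [0,0,0],"roll": 0,"jaw": 36},{"travel": [0,0,0],"roll": 0,"jaw": 36},{"travel": [0,0,0],"roll": 0,"jaw": 36},{"travel": [0,0,0],"roll": 0,"jaw": 36}])

```text
clock: 11.45
tool_pos: [0.6567, 0.0461, 0.1672]
orientation: [180.0, 0.0, -5.2]
force: [-0.7, -0.3, -0.1]
opening: 0.0359
gripper_force: 0.0
```

```bash
python3 rel.py; python3 ang.py
```

```text
11.45 TCP rel seat h,l,z [-1.   2.1 19.2] [180.    0.   -5.2] F [-0.7 -0.3 -0.1] M [-0.16  0.06 -0.  ] 0.035854714635576185
rows near cap rim 161 [ 46.  44.  53. 117. 202. 223. 224. 224.]
rows level/.39 146.39210563814734 183.46590724590553 phi 0.204659387748808
```

```bash
cat > ang2.py <<'E'
from ang import *
R=rel(ctrl.get_obs())
def row2(f,d=0):
    p=44*np.array([np.cos(t),np.sin(t)])+d*np.array([-np.sin(t),np.cos(t)])+21*np.array([np.cos(f),np.sin(f)])+11.5*np.array([-np.sin(f),np.cos(f)])-R[[0,2]]
    q=c["K"]@(C[:3,:3]@(np.array([p[0],0,-p[1]])/1000)+C[:3,3]);return q[1]/q[2]
print("tail-home model rows for phi 0,.1,.2,.3,.39",[round(float(row2(f)),1) for f in(0,.1,.2,.3,.39)],"d=5",row2(.2,5))
E
python3 ang2.py; python3 - <<'E'
from h import *
w=ctrl.snapshot("wrist");s=ctrl.snapshot("scene")
cv2.imwrite("pics/c6.png",np.hstack([tile(w,180,60,200,220,2.3),tile(s,290,170,84,126,4.02)[:506]]))
E
```

```text
rows near cap rim 161 [ 46.  44.  57. 128. 205. 224. 225. 223.]
rows level/.39 146.39210494068098 183.46591204128447 phi 0.20465937264510223
tail-home model rows for phi 0,.1,.2,.3,.39 [153.7, 158.0, 162.9, 168.3, 173.5] d=5 170.69728648004073
```

View pics/c6.png

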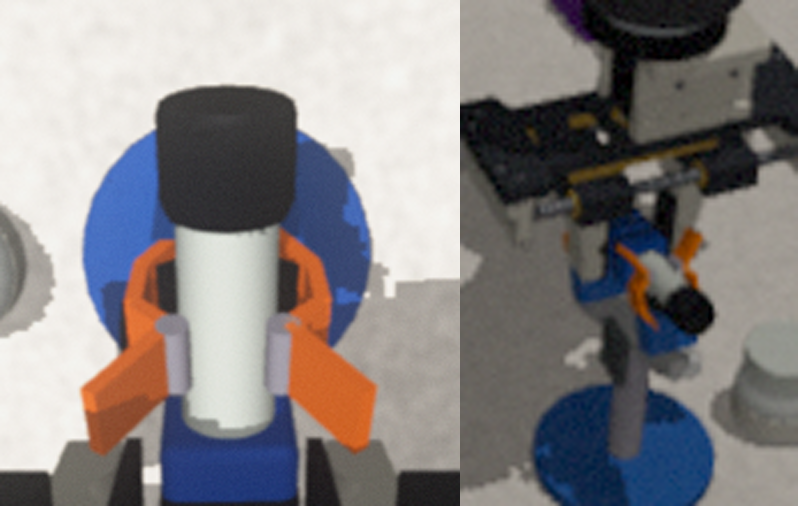

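The tail neck is in the high clip with the lips closed over it. The nose is still resting in the low mouth, at about 0.17 rad compared with the bar's 0.39. I'll lift off, close the fingers and press the nose half of the grip down with the fingertips.

Call:
apply_moves(targets=[{"travel": [0,0,-10],"roll": 0,"jaw": 36},{"travel": [0,0,-15],"roll": 0,"jaw": 36},{"travel": [0,0,-15],"roll": 0,"jaw": 20},{"travel": [-10,0,0],"roll": 0,"jaw": 0},{"travel": [-11.3,0,0],"roll": 0,"jaw": 0},{"travel": [0,0,0],"roll": 0,"jaw": 0},{"travel": [0,0,0],"roll": 0,"jaw": 0},{"travel": [0,0,0],"roll": 0,"jaw": 0}])

```text
clock: 12.45
tool_pos: [0.6352, 0.0479, 0.207]
orientation: [180.0, 0.0, -5.2]
force: [-0.3, 0.1, 0.3]
opening: 0.0008
gripper_force: 0.0
```

```bash
python3 rel.py
```

```text
12.45 TCP rel seat h,l,z [-22.6   1.8  59. ] [180.    0.   -5.2] F [-0.3  0.1  0.3] M [-0.16  0.01  0.03] 0.000803062649825141
```

Contact is expected at z≈43.

Call:
apply_moves(targets=[{"travel": [0,0,7],"roll": 0,"jaw": 0},{"travel": [0,0,6],"roll": 0,"jaw": 0},{"travel": [0,0,2],"roll": 0,"jaw": 0},{"travel": [0,0,1.5],"roll": 0,"jaw": 0},{"travel": [0,0,1.5],"roll": 0,"jaw": 0},{"travel": [0,0,0],"roll": 0,"jaw": 0}])

```text
clock: 13.05
tool_pos: [0.6351, 0.0477, 0.1903]
orientation: [180.0, 0.0, -5.2]
force: [-5.1, 0.3, 6.8]
opening: 0.0006
gripper_force: 4.0
```

```bash
python3 rel.py
```

```text
13.05 TCP rel seat h,l,z [-22.7   1.6  42.3] [180.    0.   -5.2] F [-5.1  0.3  6.8] M [-0.05  1.79  0.03] 0.0005736292986579769
```

Call:
apply_moves(targets=[{"travel": [0,0,1.5],"roll": 0,"jaw": 0},{"travel": [0,0,1.5],"roll": 0,"jaw": 0},{"travel": [0,0,0],"roll": 0,"jaw": 0}])

```text
clock: 13.35
tool_pos: [0.6349, 0.0478, 0.1878]
orientation: [180.0, -0.0, -5.2]
force: [-6.3, 1.0, 10.0]
opening: 0.0007
gripper_force: 5.4
```

```bash
python3 rel.py
```

```text
13.35 TCP rel seat h,l,z [-22.9   1.7  39.8] [180.   -0.   -5.2] F [-6.3  1.  10. ] M [0.2  2.29 0.02] 0.0006529570484232019
```

Call:
apply_moves(targets=[{"travel": [0,0,1.5],"roll": 0,"jaw": 0},{"travel": [0,0,1.5],"roll": 0,"jaw": 0},{"travel": [0,0,0],"roll": 0,"jaw": 0}])

```text
clock: 13.65
tool_pos: [0.6347, 0.0478, 0.1836]
orientation: [180.0, 0.0, -5.2]
force: [-3.7, -0.1, 3.8]
opening: 0.0007
gripper_force: 2.5
```

Call:
apply_moves(targets=[{"travel": [0,0,1.5],"roll": 0,"jaw": 0},{"travel": [0,0,1.5],"roll": 0,"jaw": 0},{"travel": [0,0,0],"roll": 0,"jaw": 0}])

```text
clock: 13.95
tool_pos: [0.6356, 0.0479, 0.1798]
orientation: [180.0, -0.0, -5.2]
force: [-0.1, 0.1, 0.1]
opening: 0.0004
gripper_force: 0.0
```

```bash
python3 rel.py
```

```text
13.95 TCP rel seat h,l,z [-22.2   1.9  31.8] [180.   -0.   -5.2] F [-0.1  0.1  0.1] M [-0.11  0.03 -0.04] 0.000400689696519468
```

Call:
apply_moves(targets=[{"travel": [0,0,1],"roll": 0,"jaw": 0},{"travel": [0,0,1],"roll": 0,"jaw": 0},{"travel": [0,0,0],"roll": 0,"jaw": 0}])

```text
clock: 14.25
tool_pos: [0.6359, 0.0479, 0.179]
orientation: [-180.0, -0.1, -5.2]
force: [-0.7, 0.4, 3.4]
opening: 0.0006
gripper_force: 2.0
```

```bash
python3 rel.py
```

```text
14.25 TCP rel seat h,l,z [-21.9   1.9  31. ] [-180.    -0.1   -5.2] F [-0.7  0.4  3.4] M [-0.13  0.34  0.01] 0.0005595527349403576
```

Call:
apply_moves(targets=[{"travel": [0,0,0.7],"roll": 0,"jaw": 0},{"travel": [0,0,0],"roll": 0,"jaw": 0}])

```text
clock: 14.45
tool_pos: [0.6359, 0.0479, 0.1788]
orientation: [-180.0, -0.1, -5.2]
force: [-1.7, 0.3, 7.0]
opening: 0.0005
gripper_force: 3.6
```

```bash
python3 rel.py
```

```text
14.45 TCP rel seat h,l,z [-21.9   1.9  30.8] [-180.    -0.1   -5.2] F [-1.7  0.3  7. ] M [-0.09  0.64  0.  ] 0.000468545109100854
```

Call:
apply_moves(targets=[{"travel": [0,0,1],"roll": 0,"jaw": 0},{"travel": [0,0,1],"roll": 0,"jaw": 0},{"travel": [0,0,0.5],"roll": 0,"jaw": 0},{"travel": [0,0,0],"roll": 0,"jaw": 0}])

```text
clock: 14.85
tool_pos: [0.6361, 0.0479, 0.1782]
orientation: [-180.0, -0.2, -5.1]
force: [-6.2, 1.2, 18.2]
opening: 0.0002
gripper_force: 9.6
```

```bash
python3 rel.py
```

```text
14.85 TCP rel seat h,l,z [-21.6   1.9  30.2] [-180.    -0.2   -5.1] F [-6.2  1.2 18.2] M [0.09 2.31 0.01] 0.00022068917026733044
```

Call:
apply_moves(targets=[{"travel": [0,0,-12],"roll": 0,"jaw": 0},{"travel": [0,0,-13],"roll": 0,"jaw": 0},{"travel": [10,0,0],"roll": 0,"jaw": 0},{"travel": [10,0,0],"roll": 0,"jaw": 0},{"travel": [0,0,0],"roll": 0,"jaw": 0},{"travel": [0,0,0],"roll": 0,"jaw": 0}])

```text
clock: 15.45
tool_pos: [0.6552, 0.0459, 0.1989]
orientation: [180.0, 0.1, -5.2]
force: [-0.2, -0.1, -0.4]
opening: 0.0007
gripper_force: 0.0
```

```bash
python3 rel.py
```

```text
15.45 TCP rel seat h,l,z [-2.5  1.7 50.9] [180.    0.1  -5.2] F [-0.2 -0.1 -0.4] M [-0.12  0.02  0.03] 0.000666870624537831
```

Contact is expected at z≈39 if the tail is home.

Call:
apply_moves(targets=[{"travel": [0,0,5],"roll": 0,"jaw": 0},{"travel": [0,0,4],"roll": 0,"jaw": 0},{"travel": [0,0,1.5],"roll": 0,"jaw": 0},{"travel": [0,0,1],"roll": 0,"jaw": 0},{"travel": [0,0,1],"roll": 0,"jaw": 0},{"travel": [0,0,0],"roll": 0,"jaw": 0}])

```text
clock: 16.05
tool_pos: [0.6552, 0.0461, 0.1876]
orientation: [-180.0, 0.0, -5.2]
force: [0.8, -0.0, -0.1]
opening: 0.0004
gripper_force: 0.0
```

```bash
python3 rel.py
```

```text
16.05 TCP rel seat h,l,z [-2.5  2.  39.6] [-180.     0.    -5.2] F [ 0.8 -0.  -0.1] M [-0.12  0.02 -0.  ] 0.00039777864865695627
```

Call:
apply_moves(targets=[{"travel": [0,0,1],"roll": 0,"jaw": 0},{"travel": [0,0,1],"roll": 0,"jaw": 0},{"travel": [0,0,0],"roll": 0,"jaw": 0}])

```text
clock: 16.35
tool_pos: [0.6556, 0.0461, 0.1868]
orientation: [-180.0, -0.1, -5.2]
force: [-0.7, 0.7, 5.9]
opening: -0.0002
gripper_force: 3.0
```

```bash
python3 rel.py
```

```text
16.35 TCP rel seat h,l,z [-2.1  2.  38.8] [-180.    -0.1   -5.2] F [-0.7  0.7  5.9] M [-0.06  0.74 -0.04] -0.00016609983160781642
```

Call:
apply_moves(targets=[{"travel": [0,0,1],"roll": 0,"jaw": 0},{"travel": [0,0,1],"roll": 0,"jaw": 0},{"travel": [0,0,0.5],"roll": 0,"jaw": 0},{"travel": [0,0,0],"roll": 0,"jaw": 0}])

```text
clock: 16.75
tool_pos: [0.6558, 0.0461, 0.1863]
orientation: [-180.0, -0.2, -5.2]
force: [-6.4, 2.0, 15.4]
opening: 0.0
gripper_force: 8.6
```

```bash
python3 rel.py
```

```text
16.75 TCP rel seat h,l,z [-1.9  2.  38.3] [-180.    -0.2   -5.2] F [-6.4  2.  15.4] M [0.22 2.35 0.  ] 4.157026911143208e-05
```

Call:
apply_moves(targets=[{"travel": [0,0,-10],"roll": 0,"jaw": 0},{"travel": [0,0,-30],"roll": 0,"jaw": 0},{"travel": [0,0,-40],"roll": 0,"jaw": 0},{"travel": [-15,0,-40],"roll": 0,"jaw": 0},{"travel": [-30,0,0],"roll": 0,"jaw": 0},{"travel": [-30,0,0],"roll": 0,"jaw": 0},{"travel": [0,0,0],"roll": 0,"jaw": 0},{"travel": [0,0,0],"roll": 0,"jaw": 0},{"travel": [0,0,0],"roll": 0,"jaw": 0}])

```text
clock: 17.65
tool_pos: [0.581, 0.053, 0.3032]
orientation: [-180.0, -0.0, -5.2]
force: [-0.4, 0.5, 0.1]
opening: 0.0007
gripper_force: 0.0
```

```bash
python3 rel.py; python3 - <<'E'
from rel import *
o=ctrl.get_obs();T=toolT(o);w=ctrl.snapshot("wrist");s=ctrl.snapshot("scene");np.savez("im5.npz",w=w,s=s,T=T)
c=ctrl.calibration("wrist");P=c["K"]@np.linalg.inv(T@c["hand_eye"])[:3]
u=np.cos(t)*h+np.sin(t)*z;n=-np.sin(t)*h+np.cos(t)*z
def px(a,b,y=2.0): q=P@np.r_[S+(a*u+b*n+y*l)/1000,1];return q[:2]/q[2]
for nm,a,b in(("tip",-93,0),("cap rim",65,11.5),("cap end",85,11.5),("grip tail top",25,13),("grip nose top",-25,13),("clip",44,0)): print(nm,px(a,b).round(1))
x=int(round(px(65,11.5)[0]));g=w[:,x-3:x+4].mean(1)
for r in range(int(px(85,11.5)[1])-15,min(415,int(px(-25,13)[1])+25),2): print(r,g[r].astype(int).tolist(),end=" | ")
E
```

```text
17.65 TCP rel seat h,l,z [-77.    1.6 155.2] [-180.    -0.    -5.2] F [-0.4  0.5  0.1] M [-0.06  0.01 -0.03] 0.000702224634343495
tip [276.8 193.5]
cap rim [278.1  17.9]
cap end [278.3 -17.7]
grip tail top [277.6  78.9]
grip nose top [277.2 139. ]
clip [277.9  46.4]
-32 [18, 18, 19] | -30 [19, 18, 20] | -28 [18, 18, 20] | -26 [17, 19, 19] | -24 [16, 17, 18] | -22 [17, 16, 19] | -20 [16, 16, 18] | -18 [15, 16, 18] | -16 [17, 17, 20] | -14 [17, 17, 20] | -12 [16, 15, 18] | -10 [16, 16, 17] | -8 [16, 16, 17] | -6 [18, 18, 21] | -4 [19, 21, 24] | -2 [55, 56, 52] | 0 [62, 60, 57] | 2 [62, 58, 57] | 4 [63, 60, 58] | 6 [62, 59, 58] | 8 [62, 59, 58] | 10 [63, 60, 58] | 12 [64, 61, 59] | 14 [63, 59, 58] | 16 [61, 59, 57] | 18 [75, 73, 71] | 20 [182, 186, 177] | 22 [208, 211, 203] | 24 [209, 212, 204] | 26 [207, 211, 202] | 28 [208, 212, 203] | 30 [207, 211, 202] | 32 [208, 212, 204] | 34 [208, 211, 204] | 36 [208, 211, 204] | 38 [208, 211, 203] | 40 [209, 212, 204] | 42 [207, 211, 203] | 44 [208, 212, 204] | 46 [208, 212, 204] | 48 [207, 210, 203] | 50 [208, 212, 204] | 52 [207, 211, 203] | 5
[... 420 characters left out ...]
] | 96 [50, 66, 119] | 98 [47, 47, 51] | 100 [50, 71, 137] | 102 [51, 88, 184] | 104 [50, 88, 184] | 106 [52, 89, 184] | 108 [52, 89, 185] | 110 [52, 85, 175] | 112 [49, 51, 66] | 114 [50, 58, 94] | 116 [52, 89, 183] | 118 [53, 89, 185] | 120 [55, 91, 185] | 122 [54, 91, 185] | 124 [55, 86, 175] | 126 [54, 55, 68] | 128 [55, 63, 99] | 130 [57, 91, 185] | 132 [58, 91, 183] | 134 [59, 93, 184] | 136 [58, 91, 183] | 138 [57, 85, 165] | 140 [187, 192, 189] | 142 [212, 216, 208] | 144 [211, 215, 207] | 146 [212, 216, 208] | 148 [212, 216, 208] | 150 [212, 215, 207] | 152 [211, 215, 207] | 154 [212, 216, 208] | 156 [212, 215, 208] | 158 [212, 216, 207] | 160 [212, 216, 207] | 162 [211, 215, 207] |
```

```bash
python3 - <<'E'
from rel import *
D=np.load("im5.npz");w=D["w"].astype(int);T=D["T"]
m=((w[...,0]>120)&(w[...,0]-w[...,2]>70)).astype(np.uint8)
k,lab,st,ce=cv2.connectedComponentsWithStats(m)
for i in range(1,k):
    if st[i,4]>40: print(st[i].tolist(),ce[i].round(1), "extreme L",[int(v) for v in np.argwhere(lab==i)[np.argwhere(lab==i)[:,1].argmin()]],"R",[int(v) for v in np.argwhere(lab==i)[np.argwhere(lab==i)[:,1].argmax()]])
c=ctrl.calibration("wrist");P=c["K"]@np.linalg.inv(T@c["hand_eye"])[:3]
u=np.cos(t)*h+np.sin(t)*z;n=-np.sin(t)*h+np.cos(t)*z
for a in(51,37,-37,-51):
  for y in(21.6,-17.6):
    q=P@np.r_[S+(a*u+27*n+y*l)/1000,1];print(a,y,(q[:2]/q[2]).round(1))
E
```

```text
[248, 32, 18, 38, 461] [256.6  52.3] extreme L [48, 248] R [40, 265]
[290, 32, 20, 38, 491] [299.7  52.4] extreme L [40, 290] R [48, 309]
[254, 138, 15, 37, 303] [261.2 158.7] extreme L [161, 254] R [162, 268]
[289, 138, 16, 37, 326] [296.1 158.5] extreme L [149, 289] R [161, 304]
[112, 270, 25, 19, 319] [123.2 278.8] extreme L [284, 112] R [275, 136]
[290, 294, 4, 37, 128] [291.4 313.2] extreme L [295, 290] R [305, 293]
[478, 353, 44, 21, 480] [498.9 362.5] extreme L [362, 478] R [358, 521]
51 21.6 [248.2  46.8]
51 -17.6 [307.6  47.2]
37 21.6 [249.2  68.5]
37 -17.6 [306.3  68.9]
-37 21.6 [253.3 160.2]
-37 -17.6 [300.8 160.5]
-51 21.6 [254.  174.2]
-51 -17.6 [299.9 174.5]
```

```bash
python3 -c "
from plant import ctrl
print(ctrl.close_job())"
```

```text
the job is handed in; nothing more can be done
None
```

I handed the job in at about 18 s: the polisher is pressed home in both clips and released, nose at the low end, grip centred to within about 1 mm by my measurements, with no change in the bar's tilt that I could see and the peak force near 21 N.

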